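# Load the waiting cover into the welding nest that fits it

## Task

One of two steel covers lies in the middle of the welding bench; the other is a spare in the wooden tray. Slide the one in the middle along the bench, without lifting it, into the nest made for its width until it is fully home against the back stop, and then swing that nest's keeper arm all the way over it. Leave the spare cover, the other nest's keeper and the things around the work as they are.

Things in the scene. Friction and masses are not known exactly. Their poses are not given: they have to be found in the camera images.
- cover_large: The large cover: pressed steel plate, 130 mm (its x) by 110 mm (its y) by 16 mm high, flat sides, about 0.4 kg (0.3 to 0.55). Origin: centre of its underside. Too wide to grasp; it slides on the bench with 1 to 5 N. In some starts it is the one lying in the middle of the bench, in the others the spare in the tray.
- cover_small: The small cover: pressed steel plate, 90 mm (its x) by 110 mm (its y) by 16 mm high, flat sides, about 0.4 kg (0.3 to 0.55). Origin: centre of its underside. Too wide to grasp; it slides on the bench with 1 to 5 N. In some starts it is the one lying in the middle of the bench, in the others the spare in the tray.
- nest_large: Fixed U-shaped steel nest for the large cover, on the bench's left (+y). Origin: at z = 0 where the home large cover's origin lies, axes as the cover's (yaw up to 0.12 rad). Entrance towards its -y; back stop face 55 mm from the origin towards its +y, stop 35 mm deep. Side rails along y, 136 mm apart inside, 12 mm thick. All 18 mm high; no floor, the cover slides on the bench.
- nest_small: Fixed U-shaped steel nest for the small cover, on the bench's right (-y). Origin: at z = 0 where the home small cover's origin lies, axes as the cover's (yaw up to 0.12 rad). Entrance towards its +y; back stop face 55 mm from the origin towards its -y, stop 35 mm deep. Side rails along y, 96 mm apart inside, 12 mm thick. All 18 mm high; no floor, the cover slides on the bench.
- mouth_large (a point): Middle of the large nest's entrance at z = 0, 48 mm from the nest's origin. From here the rail ends converge at 30 degrees from about 170 mm apart to 136 mm, reached 15 mm short of the nest's origin. A home cover's trailing edge sticks 40 mm out of the straight rails, so a pusher need not enter them.
- mouth_small (a point): Middle of the small nest's entrance at z = 0, 48 mm from the nest's origin. From here the rail ends converge at 30 degrees from about 130 mm apart to 96 mm, reached 15 mm short of the nest's origin. A home cover's trailing edge sticks 40 mm out of the straight rails, so a pusher need not enter them.
- pivot_large (a point): Pivot axis of the large nest's keeper, at the middle of the top of the back stop (72.5 mm from the nest's origin along the nest's +y).
- pivot_small (a point): Pivot axis of the small nest's keeper, at the middle of the top of the back stop (72.5 mm from the nest's origin along the nest's -y).
- pin_large (a point): Top centre of the upright black pin (16 mm diameter, z = 28 to 75 mm) on the large nest's keeper arm, 75 mm from its pivot. The arm, a flat steel bar 22 mm wide at z = 20 to 28 mm, passes over stop, rails and cover (16 mm). It turns about a vertical axis (about 1 N at the pin) and stays where it is left.
- pin_small (a point): Top centre of the upright black pin (16 mm diameter, z = 28 to 75 mm) on the small nest's keeper arm, 75 mm from its pivot. The arm, a flat steel bar 22 mm wide at z = 20 to 28 mm, passes over stop, rails and cover (16 mm). It turns about a vertical axis (about 1 N at the pin) and stays where it is left.
- keeper_large (a joint): Large nest's keeper angle, rad: 0 the arm points along the nest's -x (open, towards the robot), 1.57 along the nest's -y, over the cover, at its end stop (closed). Growing is anticlockwise seen from above. Starts between 0 and 0.35.
- keeper_small (a joint): Small nest's keeper angle, rad: 0 the arm points along the nest's -x (open, towards the robot), 1.57 along the nest's +y, over the cover, at its end stop (closed). Growing is clockwise seen from above. Starts between 0 and 0.35.
- tray: Low wooden frame beyond the middle of the bench, 182 by 182 mm, 12 mm high, fixed, no floor; the spare cover lies in it. Origin: its centre at bench height.
- paste_jar: Pale jar, 72 mm diameter, 75 mm tall, standing; origin at its base. Bystander.
- brush: Hand brush 190 mm long lying on the bench. Bystander.
- parts_bin: Blue open parts bin 120 by 170 by 70 mm holding copper clips. Bystander.
Not all that is in view belongs to the job. Leave any turquoise look-alike of the nest_small alone.

How it is judged:
On the way, in this order (a step that is already met when the one before it is completed fails the run):
1. the waiting cover is fully home in its nest, while that nest's keeper is still open (under 0.6 rad) (((x of cover_large in the frame of nest_large between -0.006 and 0.006 m and y of cover_large in the frame of nest_large between -0.005 and 0.005 m and angle between the x axis of cover_large and the x axis of nest_large, either way round below 0.06 rad and angle between cover_large's own z axis and vertical below 0.05 rad and distance of each of cover_small, pin_small from where it was at the start of the episode below 0.02 m and horizontal distance between cover_small and tray below 0.04 m and value of joint keeper_large below 0.6 rad) or (x of cover_small in the frame of nest_small between -0.006 and 0.006 m and y of cover_small in the frame of nest_small between -0.005 and 0.005 m and angle between the x axis of cover_small and the x axis of nest_small, either way round below 0.06 rad and angle between cover_small's own z axis and vertical below 0.05 rad and distance of each of cover_large, pin_large from where it was at the start of the episode below 0.02 m and horizontal distance between cover_large and tray below 0.04 m and value of joint keeper_small below 0.6 rad))), for 0.2 s.
2. that nest's keeper is swung over the cover (((x of cover_large in the frame of nest_large between -0.006 and 0.006 m and y of cover_large in the frame of nest_large between -0.005 and 0.005 m and angle between the x axis of cover_large and the x axis of nest_large, either way round below 0.06 rad and angle between cover_large's own z axis and vertical below 0.05 rad and value of joint keeper_large above 1.4 rad) or (x of cover_small in the frame of nest_small between -0.006 and 0.006 m and y of cover_small in the frame of nest_small between -0.005 and 0.005 m and angle between the x axis of cover_small and the x axis of nest_small, either way round below 0.06 rad and angle between cover_small's own z axis and vertical below 0.05 rad and value of joint keeper_small above 1.4 rad))), for 0.2 s.
At the end, for the whole second after the job is handed in: The middle cover rests in its own nest: within 5 mm of home along it, 6 mm across, square within 0.06 rad; that keeper beyond 1.4 rad. The other cover is still in the tray (moved under 20 mm, within 40 mm of its centre); the other keeper's pin moved under 20 mm (((x of cover_large in the frame of nest_large between -0.006 and 0.006 m and y of cover_large in the frame of nest_large between -0.005 and 0.005 m and angle between the x axis of cover_large and the x axis of nest_large, either way round below 0.06 rad and angle between cover_large's own z axis and vertical below 0.05 rad and distance of each of cover_small, pin_small from where it was at the start of the episode below 0.02 m and horizontal distance between cover_small and tray below 0.04 m and value of joint keeper_large above 1.4 rad and linear speed of cover_large below 0.01 m/s) or (x of cover_small in the frame of nest_small between -0.006 and 0.006 m and y of cover_small in the frame of nest_small between -0.005 and 0.005 m and angle between the x axis of cover_small and the x axis of nest_small, either way round below 0.06 rad and angle between cover_small's own z axis and vertical below 0.05 rad and distance of each of cover_large, pin_large from where it was at the start of the episode below 0.02 m and horizontal distance between cover_large and tray below 0.04 m and value of joint keeper_small above 1.4 rad and linear speed of cover_small below 0.01 m/s))); the robot touches nothing.
It fails at once if a cover is lifted (underside centre more than 20 mm above the bench) or tipped over 0.3 rad (height (world z) of any of cover_large, cover_small above 0.02 m or angle between any of cover_large, cover_small's own z axis and vertical above 0.3 rad).
It fails at once if a bystander is moved by more than 30 mm (distance of any of paste_jar, brush, parts_bin from where it was at the start of the episode above 0.03 m).
It also fails if it takes over 72 s, if anything falls off the work surface, if the arm or the gripper's body presses on something with over 40 N, if the wrist force passes 120 N, or if a joint passes its speed limit or range.

## Robot

A 7-joint arm with a two-finger parallel gripper is mounted at the origin on the work surface. World frame = base frame: x ahead of the robot, y to its left, z up, the work surface at z = 0. Lengths are in m, angles in rad, forces in N, time in s.
With the tool pointing down it reaches from about 0.425 to 0.875 m from the base axis. Payload 8.4 kg.
Tool frame: the origin (TCP) lies where the fingers leave the gripper's body, on its centre line; the fingertips stand 70 mm ahead of it and the grasp point (between the pads) lies 51 mm ahead of it; z points along the fingers, y is the direction in which the jaws open and shut (so a half turn about z gives the same grasp; the last joint's range is limited). The gripper opens to 87 mm and grips with 3 to 60 N. Pads are 19 mm wide; open, the fingers measure 117 mm over their backs; the gripper's body (75 mm by 190 mm) begins 51 mm behind the grasp point.
Start: joints at [-1.357, 0.333, 0.04, 1.465, -0.013, 1.343, -0.059], TCP at [0.2, 0.618, 0.292] pointing down, gripper open.
Joint ranges: [-2.58, 2.58], [-0.38, 2.09], [-1.3, 1.39], [0.25, 2.4], [-1.5, 4.64], [0.08, 2.09], [-2.65, 2.65]. Speed limits (rad/s): [2.22, 2.22, 2.79, 2.79, 3.14, 3.14, 3.14].

## Interface

Orientations are given as [roll, pitch, yaw] about the fixed x, y, z axes, in that order (R = Rz(yaw) Ry(pitch) Rx(roll)).
In Python, from plant import bot gives the robot as it stands. The module is installed in compiled form; this text tells all that it offers.
- The arm moves only by the tool step_arm, never from a script. Its argument "increments" is text: rows parted by semicolons, each of 7 numbers parted by spaces: the shift along the tool's x, y, z in units of 40 mm (1.0 is 40 mm), then the turn, a rotation vector about the tool's x, y, z in units of 6 degrees (1.0 is 6 degrees), then the opening, from -1 (shut) to 1 (fully open). In form: tx ty tz ax ay az gripper; .... A call has 1 to 10 rows; each row shifts and turns the pose as measured when the row begins, along the tool's axes as they then stand; what a row does not reach is not made up. A row lasts 1/10 s, in which the tool goes at most 50 mm and 8.59 degrees, less where a joint would pass 70% of its speed; a pose out of reach is approached as far as the arm can. A call is refused whole if a number of a shift passes 1 or a number of a turn 1, either way. A call with a gripper value outside its range is refused whole. The fingers move at their own pace and stop on an object; the grip force is fixed at half the most. Time passes only in rows, so rows that do not move let the fingers close. It gives the time, the measured TCP pose, the force and the opening at its end, in the units of the state.
- bot.read_state(): the state, without advancing time (a new reading comes with each control period).
- bot.grab_frame(name): name is "scene" or "top" or "wrist"; returns (picture, depth): 480x640x3 uint8, blue, green, red; 480x640 float32, m along the optical axis (not along the pixel's ray), 0 where there is no reading.
- bot.get_calibration(name): a dict with "intrinsics" (3x3 intrinsics, pixels), "extrinsics" (4x4, takes a point from camera to world coordinates). Camera axes: x right, y up, looking along -z (the intrinsics and any distortion apply to the point x, -y, -z); pixel columns grow to the right and rows downward; lengths in m; the calibration is good to about 2 mm. The wrist camera is an equidistant fisheye: a pixel r from the principal point sees the ray r / f radians off the axis. A picture is of the moment at which its call begins: read the wrist's pose just before it. get_calibration takes no time and is no camera call; for the wrist camera it gives the pose at the moment of the call.
- bot.sign_off(): hands the job in, once; it reports no verdict.
The state is a dict: "time_s": time; "joint_positions": joint angles; "dq": joint speeds; "joint_torque": joint torques, N m; "position": TCP position; "orientation": TCP orientation; "force": force on the tool from outside, world axes, zero at the start; "wrist_torque": the same for the moment, N m; "finger_gap": finger opening in m.
Only numpy, scipy, OpenCV 4.12 (cv2) and the standard library are available. Lean on these libraries where they do the work, as an engineer would, in place of code of your own. Each camera call takes 0.05 s, during which the arm holds its last target. There are 200 camera calls.

## Working session

There is one attempt and no reset: what is moved stays moved. The work goes in short steps, Python scripts to look and compute and a tool call to move; the robot and the scene stay as the last step left them, time stands still between calls to the robot, and variables do not carry over. Pictures are saved under pics/ and viewed, about 8 in all and at most 12, crops included, and the job is handed in when it is done.

Besides the shell and the picture viewer there is one more tool, called after "Request:" as name(argument=value, ...), one argument or row to a line, values as JSON. step_arm: Moves the arm, as the interface text tells. Its arguments: {"type":"object","properties":{"increments":{"type":"string"}},"required":["increments"]}

```bash
mkdir -p pics
cat > h.py <<'E'
import numpy as np, cv2
from plant import bot
def cloud(name):
    img,d=bot.grab_frame(name); c=bot.get_calibration(name); K=np.array(c["intrinsics"]); T=np.array(c["extrinsics"])
    v,u=np.mgrid[0:480,0:640]
    P=np.stack([(u-K[0,2])/K[0,0]*d,-(v-K[1,2])/K[1,1]*d,-d],-1)
    return img,d,P@T[:3,:3].T+T[:3,3]
E
python3 - <<'E'
from h import *
for n in("top","scene"):
    img,d,W=cloud(n); cv2.imwrite(f"pics/{n}0.png",img); np.savez(f"{n}0.npz",img=img,d=d,W=W)
    print(n,{k:np.round(v,3).tolist() for k,v in bot.get_calibration(n).items()})
s=bot.read_state();print(s["time_s"],s["position"],s["orientation"],s["force"])
E
```

```text
top {'intrinsics': [[591.416, 0.0, 313.819], [0.0, 591.416, 243.38], [0.0, 0.0, 1.0]], 'extrinsics': [[-0.012, 0.997, -0.074, 0.47], [-1.0, -0.011, 0.01, -0.007], [0.01, 0.074, 0.997, 1.252], [0.0, 0.0, 0.0, 1.0]]}
scene {'intrinsics': [[625.089, 0.0, 329.067], [0.0, 625.089, 234.475], [0.0, 0.0, 1.0]], 'extrinsics': [[-0.763, -0.372, 0.529, 1.287], [0.646, -0.462, 0.608, 0.821], [0.018, 0.806, 0.592, 0.897], [0.0, 0.0, 0.0, 1.0]]}
0.1 [0.19992496 0.61814792 0.29143424] [-3.14009270e+00  7.15774528e-05  2.82877013e+00] [-0.36174777  0.32046665  0.88129122]
```

View pics/top0.png

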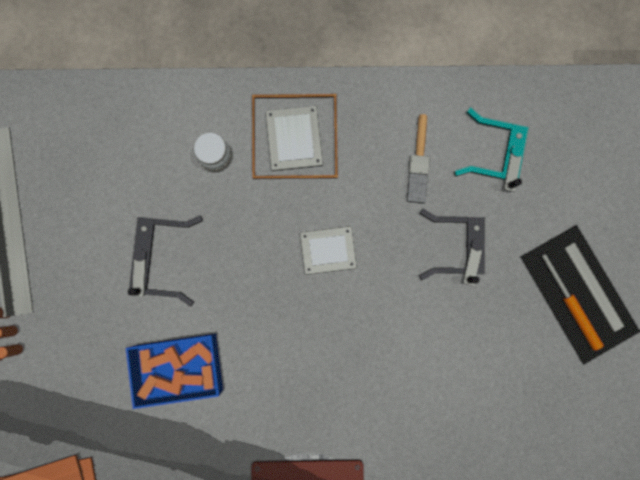

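View pics/scene0.png

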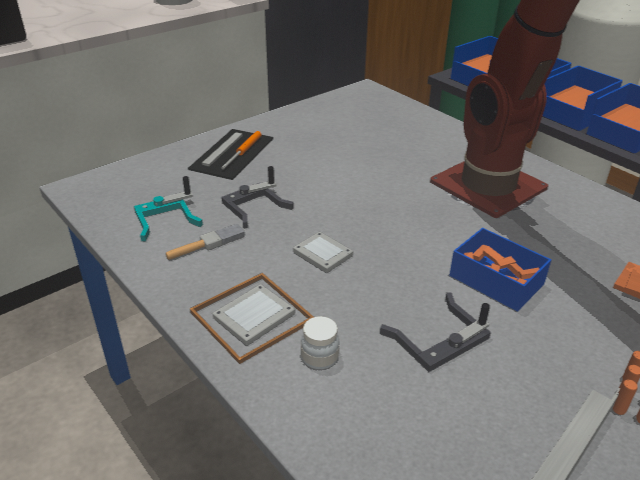

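Middle cover at top (328,250) is about 45 px in x by 52 px in y, so it is the small one. The large spare is in the tray (295,138). Nest candidates: grey right (455,247), which I choose as nest_small; turquoise look-alike (495,150), rejected; grey left (160,260), the large nest. Next I measure and check in a close crop.

Run:
```python
from h import *
z=np.load("top0.npz"); img,W=z["img"],z["W"]
print("bench z",np.median(W[300:340,300:400,2]), "std",W[300:340,300:400,2].std())
cr=cv2.resize(img[195:305,295:505],None,fx=3.8,fy=3.8,interpolation=cv2.INTER_CUBIC)
cv2.imwrite("pics/crop1.png",cr)
Z=W[...,2]
def rect(m,name):
    n,l,st,_=cv2.connectedComponentsWithStats(m.astype(np.uint8))
    for i in range(1,n):
        if st[i,4]>60:
            p=W[l==i]; r=cv2.minAreaRect((p[:,:2]*1000).astype(np.float32)); print(name,st[i],np.round(r[0],1),np.round(r[1],1),round(r[2],2),"z",np.median(p[:,2]).round(4), np.round(cv2.boxPoints(r)).tolist())
roi=np.zeros_like(Z,bool); roi[215:285,290:370]=1; rect((Z>.009)&roi,"cover")
roi[:]=0; roi[195:300,405:500]=1
rect((Z>.008)&(Z<.1)&roi,"nest"); rect((Z>.05)&roi,"pin")
m=(Z>.045)&roi; print("pin",m.sum(),W[m].mean(0),np.argwhere(m).mean(0))
```

```text
bench z -7.380770675091686e-05 std 0.0861421203312732
cover [ 300  226   57   49 2237] [534.1 -50.4] [117.9 110.3] 6.6 z 0.0163 [[469.0, -2.0], [482.0, -112.0], [599.0, -98.0], [586.0, 11.0]]
nest [407 195  19   9 144] [ 654.  -237.1] [39.4 16.6] 89.3 z 0.0175 [[645.0, -257.0], [662.0, -257.0], [663.0, -217.0], [646.0, -217.0]]
nest [ 419  209   65   77 1731] [ 551.  -308.7] [134.6 157.6] 87.87 z 0.0195 [[470.0, -373.0], [627.0, -379.0], [632.0, -244.0], [475.0, -239.0]]
pin [468 276  12   8  75] [ 479.4 -177.9] [ 14.4 341.8] 0.83 z 0.0734 [[470.0, -7.0], [475.0, -349.0], [489.0, -349.0], [484.0, -7.0]]
pin 110 [ 0.47836721 -0.24183388  0.41299191] [269.75454545 467.13636364]
```

View pics/crop1.png

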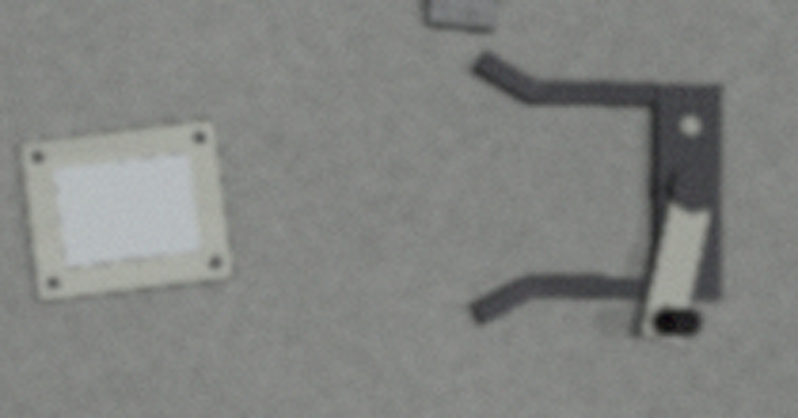

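```bash
cat >> h.py <<'E'
def proj(name,px,h,c=None):
    c=c or bot.get_calibration(name); K=np.array(c["intrinsics"]); T=np.array(c["extrinsics"])
    px=np.atleast_2d(px).astype(float); r=np.stack([(px[:,0]-K[0,2])/K[0,0],-(px[:,1]-K[1,2])/K[1,1],-np.ones(len(px))],-1)@T[:3,:3].T
    return (T[:3,3]+r*((h-T[2,3])/r[:,2:]))[:,:2]
def cover(img,x0,x1,y0,y1,name="top"):
    g=cv2.resize(img[y0:y1,x0:x1],None,fx=4,fy=4,interpolation=cv2.INTER_CUBIC).max(2)
    _,b=cv2.threshold(g,0,255,cv2.THRESH_OTSU); cs,_=cv2.findContours(b,cv2.RETR_EXTERNAL,cv2.CHAIN_APPROX_NONE)
    c=max(cs,key=cv2.contourArea)[:,0]; px=(c+.5)/4-.5+[x0,y0]
    return cv2.minAreaRect((proj(name,px,.016)*1000).astype(np.float32))
E
python3 - <<'E'
from h import *
img=np.load("top0.npz")["img"]
r=cover(img,285,375,212,288); print("cover",r)
f=lambda p:(np.array(p)+.5)/3.8-.5+[295,195]
def line(a,b): 
    return
q={"cov":[(22,145),(212,122),(232,273),(40,299)]}
print("cov",(proj("top",f(q["cov"]),.016)*1000).round(1).tolist())
# nest edges by subpixel: gradient edges along scans
g=cv2.GaussianBlur(img,(3,3),0).max(2).astype(float)
def edge(horiz,idx,a,b,sign):
    out=[]
    for i in idx:
        s=g[a:b,i] if horiz else g[i,a:b]
        d=np.diff(s)*sign; k=int(np.argmax(d)); 
        o=0 if k in(0,len(d)-1) else .5*(d[k-1]-d[k+1])/(d[k-1]-2*d[k]+d[k+1]+1e-9)
        p=a+k+.5+o; out.append((i,p) if horiz else (p,i))
    w=proj("top",out,.018)*1000
    vx,vy,x,y=cv2.fitLine(w.astype(np.float32),cv2.DIST_HUBER,0,.01,.01).ravel()
    if abs(vx)>abs(vy): s=np.sign(vx)
    else: s=-np.sign(vy)
    return np.round([x,y],1),"yaw",round(float(np.arctan2(vy*s,vx*s)),4), "spread",np.abs((w-[x,y])@[-vy,vx]).max().round(1)
print("far rail inner",edge(True,range(438,464),218,228,1))
print("far rail outer",edge(True,range(438,482),212,222,-1))
print("near rail inner",edge(True,range(438,458),262,272,-1))
print("near rail outer",edge(True,range(438,458),270,279,1))
print("stop back",edge(False,range(220,270),479,490,1))
print("stop face",edge(False,range(224,238),462,473,-1))
print("pin px", proj("top",f([(663,322),(690,321)])[:1],.075), proj("top",f([(690,321)]),.028))
print("pivot?",proj("top",f([(690,125)]),.02))
E
```

```text
cover ((547.8602294921875, -49.63379669189453), (84.70547485351562, 105.40713500976562), 6.718232154846191)
cov [[584.4, 7.8], [596.0, -97.4], [512.3, -107.1], [499.3, -1.2]]
far rail inner (array([ 602.3, -302.3], dtype=float32), 'yaw', -1.6018, 'spread', np.float64(0.5))
far rail outer (array([ 615.6, -328.9], dtype=float32), 'yaw', -1.6117, 'spread', np.float64(0.7))
near rail inner (array([ 509.7, -295.3], dtype=float32), 'yaw', -1.6021, 'spread', np.float64(1.4))
near rail outer (array([ 495.9, -299.9], dtype=float32), 'yaw', -1.5897, 'spread', np.float64(0.3))
stop back (array([ 560.3, -378.3], dtype=float32), 'yaw', -0.034, 'spread', np.float64(0.8))
stop face (array([ 584.5, -339. ], dtype=float32), 'yaw', -0.0295, 'spread', np.float64(0.2))
pin px [[ 0.48197611 -0.32794655]] [[ 0.48283375 -0.35553075]]
pivot? [[ 0.59097401 -0.36131891]]
```

Crop check: the cover spans (22,122)–(232,299), bright, yaw about +0.11. The dark-grey nest has its stop at (690,190), and its pin at (677,322) is open, so the choice stands. Estimates: cover centre (0.548, -0.050); nest_small origin ≈(0.557, -0.288), yaw ≈ -0.032; pin ≈(0.483, -0.333).

Plan: push square with two half-open fingertips on the +y face.

Request:
step_arm(
  increments="0 0 0 0 0 1 0.15; 0 0 0 0 0 1 0.15; 0 0 0 0 0 1 0.15; 0 0 0 0 0 1 0.15; 0 0 0 0 0 1 0.15; 0 0 0 0 0 1 0.15; 0 0 0 0 0 1 0.15; 0 0 0 0 0 1 0.15; 0 0 0 0 0 1 0.15; 0 0 0 0 0 1 0.15",
)

```text
time_s: 1.1
position: [0.1994, 0.6161, 0.2859]
orientation: [-3.137, 0.01, 1.741]
force: [0.2, 0.7, -0.1]
finger_gap: 0.0506
```

Request:
step_arm(
  increments="-0.9 0.43 0 0 0 0.3 0.15; -0.9 0.43 0 0 0 0.3 0.15; -0.9 0.43 0 0 0 0 0.15; -0.9 0.43 0 0 0 0 0.15; -0.9 0.43 0 0 0 0 0.15; -0.9 0.43 0 0 0 0 0.15; -0.9 0.43 0 0 0 0 0.15; -0.9 0.43 0 0 0 0 0.15; -0.9 0.43 0 0 0 0 0.15; 0 0 0 0 0 0 0.15",
)

```text
time_s: 2.1
position: [0.3938, 0.299, 0.2843]
orientation: [-3.133, 0.016, 1.675]
force: [0.5, 1.0, -0.4]
finger_gap: 0.0502
```

Request:
step_arm(
  increments="-0.9 0.42 0.2 -0.15 -0.08 0 0.15; -0.9 0.42 0.2 0 0 0 0.15; -0.9 0.42 0.2 0 0 0 0.15; -0.9 0.42 0.2 0 0 0 0.15; -0.9 0.42 0.2 0 0 0 0.15; -0.9 0.42 0.2 0 0 0 0.15; -0.9 0.42 0.2 0 0 0 0.15; 0 0 0 0 0 0 0.15",
)

```text
time_s: 2.9
position: [0.5408, 0.0524, 0.2317]
orientation: [3.134, 0.024, 1.678]
force: [0.5, 0.1, -0.5]
finger_gap: 0.0503
```

Request:
step_arm(
  increments="0 0 0.8 0.07 0.23 0 0.15; 0 0 0.8 0 0 0 0.15; 0 0 0.8 0 0 0 0.15; 0 0 0.7 0 0 0 0.15; 0 0 0.4 0 0 0 0.15; 0 0 0 0 0 0 0.15",
)

```text
time_s: 3.5
position: [0.541, 0.0544, 0.086]
orientation: [-3.141, -0.002, 1.678]
force: [-0.4, 0.0, 0.8]
finger_gap: 0.0502
```

Run:
```python
from h import *
img,d,W=cloud("scene"); cv2.imwrite("pics/s1.png",cv2.resize(img[130:330,120:400],None,fx=2.8,fy=2.8))
s=bot.read_state();print(s["position"],s["orientation"],s["force"])
```

```text
[0.54149717 0.05445805 0.08705572] [ 3.14123454e+00 -2.65336562e-03  1.67793666e+00] [ 0.12887026 -0.24117331 -0.10152372]
```

View pics/s1.png

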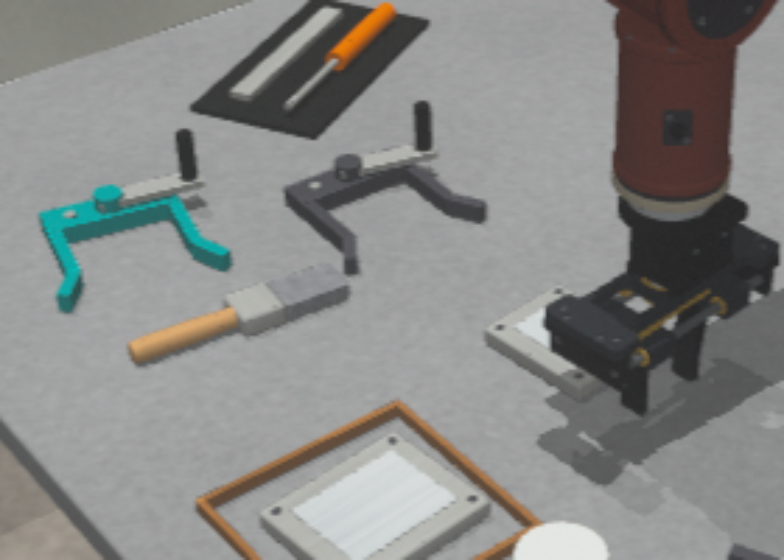

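Grey nest keeper pin at (423,125) and clear space between the fingers (690,370) and the cover's +y face (540,345). I lower and make contact.

Request:
step_arm(
  increments="0 -0.1 0.27 0 0 0 0.15; -0.3 0 0 0 0 0 0.15; -0.25 0 0 0 0 0 0.15; -0.2 0 0 0 0 0 0.15; -0.15 0 0 0 0 0 0.15; -0.1 0 0 0 0 0 0.15; -0.1 0 0 0 0 0 0.15; -0.1 0 0 0 0 0 0.15",
)

```text
time_s: 4.35
position: [0.5448, 0.0038, 0.0793]
orientation: [3.135, -0.006, 1.678]
force: [0.5, 2.1, -1.3]
finger_gap: 0.0499
```

Request:
step_arm(
  increments="-0.2 0.03 0.05 0 0 0.16 0.15; -0.25 0.03 0.05 0 0 0.16 0.15; -0.25 0.03 0 0 0 0.16 0.15; -0.25 0.03 0 0 0 0.16 0.15; -0.25 0.03 0 0 0 0.16 0.15; -0.25 0.03 0 0 0 0.16 0.15; -0.25 0.03 0 0 0 0.16 0.15; -0.25 0.03 0 0 0 0.16 0.15; -0.2 0.03 0 0 0 0.08 0.15; -0.1 0.03 0 0 0 0 0.15",
)

```text
time_s: 5.35
position: [0.5619, -0.0923, 0.0751]
orientation: [3.135, -0.009, 1.524]
force: [-0.5, 3.7, 2.6]
finger_gap: 0.0502
```

Run:
```python
from h import *
img,d,W=cloud("top"); cv2.imwrite("pics/t2.png",cv2.resize(img[180:310,290:500],None,fx=3.8,fy=3.8,interpolation=cv2.INTER_CUBIC)); np.save("t2.npy",img)
s=bot.read_state();print(s["position"],s["orientation"],s["force"])
```

```text
[ 0.56199865 -0.09300186  0.07515568] [ 3.13486653 -0.00810932  1.52371108] [ 0.0033493  -0.27111489  0.02704225]
```

View pics/t2.png

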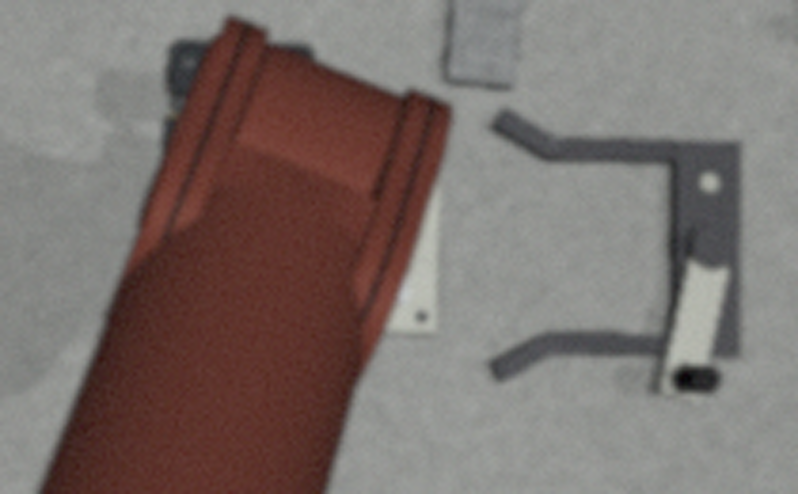

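Request:
step_arm(
  increments="-0.2 0.01 0 0 0 -0.1 0.15; -0.25 0.01 0 0 0 0 0.15; -0.25 0.01 0 0 0 0 0.15; -0.25 0.01 0 0 0 0 0.15; -0.25 0 0 0 0 0 0.15; -0.25 0 0 0 0 0 0.15; -0.25 0 0 0 0 0 0.15; -0.2 0 0 0 0 0 0.15; -0.2 0 0 0 0 0 0.15; -0.1 0 0 0 0 0 0.15",
)

```text
time_s: 6.4
position: [0.5605, -0.1863, 0.074]
orientation: [3.135, -0.009, 1.537]
force: [-0.1, 4.3, 3.8]
finger_gap: 0.0499
```

Request:
step_arm(
  increments="-0.15 0 -0.02 0 0 0 0.15; -0.15 0 0 0 0 0 0.15; -0.15 0 0 0 0 0 0.15; -0.15 0 0 0 0 0 0.15; -0.1 0 0 0 0 0 0.15; -0.1 0 0 0 0 0 0.15; -0.1 0 0 0 0 0 0.15",
)

```text
time_s: 7.1
position: [0.5591, -0.2226, 0.0742]
orientation: [3.137, -0.014, 1.538]
force: [-3.5, 18.2, 12.6]
finger_gap: 0.0501
```

Request:
step_arm(
  increments="-0.1 0 0 0 0 0 0.15; -0.1 0 0 0 0 0 0.15; 0 0 0 0 0 0 0.15",
)

```text
time_s: 7.4
position: [0.5594, -0.2227, 0.074]
orientation: [3.141, -0.027, 1.543]
force: [-0.2, 0.3, -0.1]
finger_gap: 0.0497
```

It stalled against a firm stop at the predicted TCP y of -0.223. I back off and check.

Request:
step_arm(
  increments="0.3 0 0 0 0 0 0.15; 0.5 0 0 0 -0.2 0 0.15; 0 0 -0.6 0 0 0 -1; 0 0 -0.8 0 0 0 -1; 0.5 0 -0.9 0 0 0 -1; 0.9 -0.3 -0.7 0 0 0 -1; 0.9 -0.3 0 0 0 0 -1; 0.9 -0.3 0 0 0 0 -1; 0 0 0 0 0 0 -1",
)

```text
time_s: 8.3
position: [0.525, -0.0604, 0.1967]
orientation: [-3.141, 0.005, 1.535]
force: [0.0, 0.5, -0.7]
finger_gap: 0.004
```

Run:
```python
from h import *
img,d,W=cloud("top"); cv2.imwrite("pics/t3.png",cv2.resize(img[195:305,350:510],None,fx=5,fy=5,interpolation=cv2.INTER_CUBIC)); np.save("t3.npy",img)
s=bot.read_state();print(s["position"],s["orientation"],s["force"],s["finger_gap"])
```

```text
[ 0.52535716 -0.06273291  0.19681039] [-3.14147997  0.00577597  1.5329001 ] [ 0.97209461 -1.07382232 -0.12551392] 0.0021991908510677707
```

View pics/t3.png

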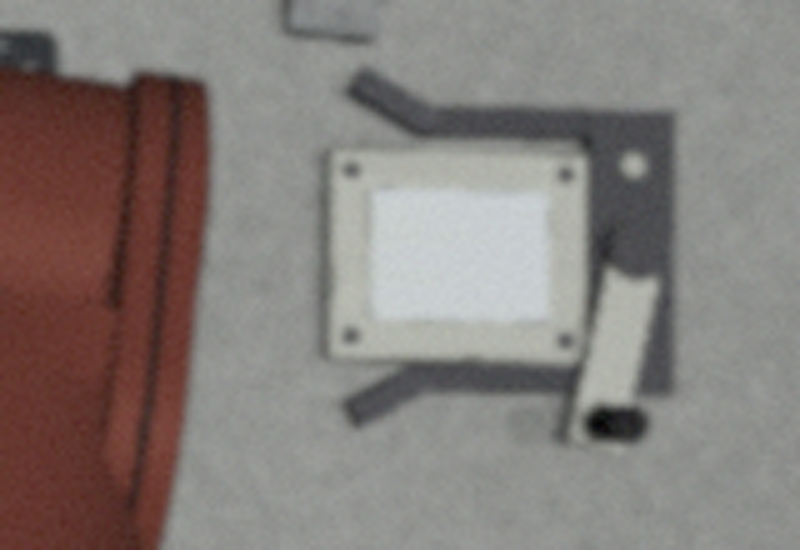

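The cover lies flush on the stop face (crop x 590), square between the rails (rows 145–360). The keeper is still open, with the pin blob at (587–648, 424). I compute the poses.

Run:
```python
from h import *
img=np.load("t3.npy")
r=cover(img,400,475,215,275); print("cover",r)
f=lambda p:(np.array(p)+.5)/5-.5+[350,195]
print("cov corners",proj("top",f([(330,150),(590,152),(585,360),(328,357)]),.016))
pt=proj("top",f([(628,423)]),.075)[0];pb=proj("top",f([(606,424)]),.028)[0];print("pin",pt,pb)
pv=np.array([.5547,-.3605]); d=(pt+pb)/2-pv; print(np.linalg.norm(d),"theta",np.pi-np.arctan2(d[1],d[0])-.032)
```

```text
cover ((556.2161865234375, -271.0038146972656), (141.74754333496094, 126.21702575683594), 88.69241333007812)
cov corners [[ 0.59896732 -0.23476534]
 [ 0.59691377 -0.34445734]
 [ 0.50935143 -0.33960582]
 [ 0.51186753 -0.2317626 ]]
pin [ 0.48216625 -0.34013079] [ 0.48235793 -0.34427228]
0.07471334873351317 theta 0.21543264295752665
```

Request:
step_arm(
  increments="-0.5 -0.1 0 0 0 -1 -0.4; -0.5 -0.1 0 0 0 -1 -0.4; -0.5 -0.1 0 0 0 -1 -0.4; -0.4 -0.3 0 0 0 -1 -0.4; -0.4 -0.3 0 0 0 -1 -0.4; -0.3 -0.4 0 0 0 -1 -0.4; -0.3 -0.4 0 0 0 -1 -0.4; -0.2 -0.4 0 0 0 -1 -0.4; 0 -0.4 0 0 0 -1 -0.4; 0 -0.4 0 0 0 -1 -0.4",
)

```text
time_s: 9.35
position: [0.4592, -0.2577, 0.1962]
orientation: [-3.125, 0.007, 2.61]
force: [-0.7, 0.5, 0.9]
finger_gap: 0.0258
```

Request:
step_arm(
  increments="-0.45 -0.57 0 -0.15 0 -0.9 -0.3; -0.45 -0.57 0 0 0 -0.9 -0.3; -0.45 -0.57 0 0 0 -0.9 -0.3; 0 0 0 0 0 0 -0.3",
)

```text
time_s: 9.75
position: [0.4746, -0.353, 0.1961]
orientation: [-3.134, 0.005, 2.899]
force: [-0.8, 0.4, 0.2]
finger_gap: 0.0305
```

Run:
```python
from h import *
s=bot.read_state();print(s["position"],s["orientation"],s["joint_positions"],s["finger_gap"])
img,d=bot.grab_frame("wrist"); cv2.imwrite("pics/w1.png",img)
c=bot.get_calibration("wrist"); K=np.array(c["intrinsics"]);T=np.array(c["extrinsics"])
def px(p):
    q=T[:3,:3].T@(np.array(p)-T[:3,3]); q=q*[1,-1,-1]; th=np.arctan2(np.hypot(q[0],q[1]),q[2]); n=q[:2]/np.hypot(q[0],q[1]); return (K[:2,2]+n*th*K[0,0]).round()
p=s["position"]; print("below tcp at z.075",px([p[0],p[1],.075]),"pin est",px([.482,-.342,.075]), "scale 10mm x",px([.492,-.342,.075]))
```

```text
[ 0.47458436 -0.35300943  0.19610623] [-3.1342873   0.0052739   2.89914088] [-0.02797156  0.33421834  0.71806371  1.76569419 -0.23669014  1.12327843
  2.09263568] 0.030506718936112558
below tcp at z.075 [314. 262.] pin est [335. 269.] scale 10mm x [338. 284.]
```

View pics/w1.png

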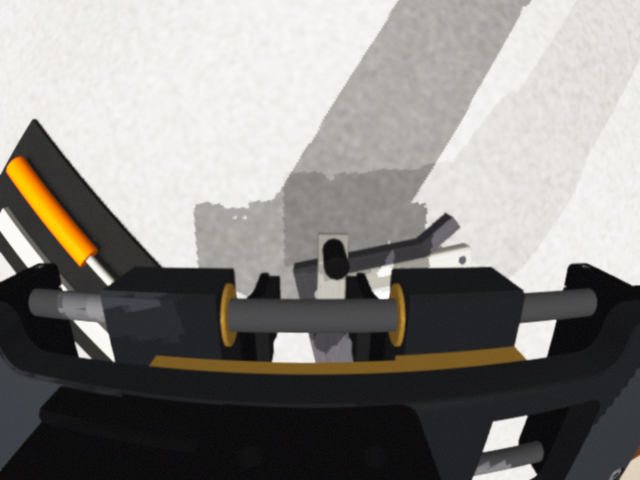

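The pin's round top sits at (336,264), between the finger positions but off centre. The estimate agrees within about 3 mm. I shift and descend.

Request:
step_arm(
  increments="-0.09 0.31 0 0 0 0 -0.08; 0 0 0.3 0 0 0 -0.08; 0 0 0.6 0 0 0 -0.08; 0 0 0.5 0 0 0 -0.08; 0 0 0.4 0 0 0 -0.08; 0 0 0.3 0 0 0 -0.08; 0 0 0 0 0 0 -0.08",
)

```text
time_s: 10.5
position: [0.4812, -0.3337, 0.1047]
orientation: [-3.137, 0.002, 2.897]
force: [0.1, 0.1, 0.5]
finger_gap: 0.0397
```

Run:
```python
from h import *
img,d=bot.grab_frame("scene"); cv2.imwrite("pics/s2.png",cv2.resize(img[110:260,150:350],None,fx=4,fy=4,interpolation=cv2.INTER_CUBIC))
```

```text
(no output)
```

View pics/s2.png

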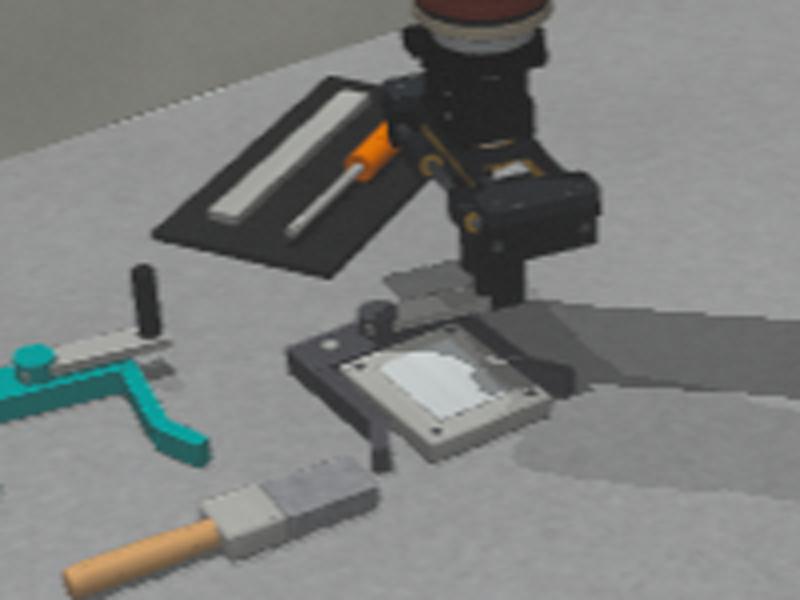

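Pin is straddled by the fingers (495,285) with no contact force. Swing along the arc, turning with the arm.

Request:
step_arm(
  increments="0 0 0 0 0 0 -0.45; 0 0 0 0 0 0 -0.45; -0.02 0.2 0 0 0 1 -0.45; -0.02 0.2 0 0 0 1 -0.45; -0.02 0.2 0 0 0 1 -0.45; -0.02 0.2 0 0 0 1 -0.45; -0.02 0.2 0 0 0 1 -0.45; -0.02 0.2 0 0 0 1 -0.45; -0.02 0.2 0 0 0 1 -0.45; -0.02 0.2 0 0 0 1 -0.45",
)

```text
time_s: 11.55
position: [0.5241, -0.2904, 0.1129]
orientation: [3.136, 0.013, 2.022]
force: [-1.0, -0.8, -0.9]
finger_gap: 0.0242
```

Request:
step_arm(
  increments="-0.02 0.2 0.03 0 0 1 -0.45; -0.02 0.2 0.03 0 0 1 -0.45; -0.02 0.2 0.03 0 0 1 -0.45; -0.02 0.2 0.03 0 0 0.9 -0.45; -0.02 0.15 0 0 0 0.5 -0.45",
)

```text
time_s: 12.05
position: [0.5615, -0.2848, 0.1115]
orientation: [3.132, 0.008, 1.54]
force: [-22.1, 3.9, 9.1]
finger_gap: 0.0239
```

End stop reached (22 N). Release, retreat straight up and check.

Request:
step_arm(
  increments="0 -0.08 0 0 0 0 0; 0 0 0 0 0 0 0; 0 0 0 0 0 0 0; 0 0 -0.4 0 0 0 0; 0 0 -0.8 0 0 0 0; 0 0 -0.9 0 0 0 0; 0.8 -0.4 -0.4 0 0 0 0; 0.9 -0.4 0 0 0 0 0; 0.9 -0.4 0 0 0 0 0; 0.9 -0.4 0 0 0 0 0",
)

```text
time_s: 13.05
position: [0.4987, -0.1467, 0.2224]
orientation: [3.122, 0.011, 1.531]
force: [0.3, 0.5, 1.6]
finger_gap: 0.0435
```

Request:
step_arm(
  increments="0.9 -0.4 0 0 0 0 0; 0.8 -0.3 0 0 0 0 0; 0 0 0 0 0 0 0; 0 0 0 0 0 0 0",
)

```text
time_s: 13.45
position: [0.475, -0.0744, 0.2236]
orientation: [3.118, -0.002, 1.54]
force: [0.4, -0.9, 0.0]
finger_gap: 0.0437
```

Run:
```python
from h import *
img,d=bot.grab_frame("top"); cv2.imwrite("pics/t4.png",cv2.resize(img[90:310,230:530],None,fx=2.66,fy=2.66,interpolation=cv2.INTER_CUBIC))
s=bot.read_state();print(s["time_s"],s["position"],s["force"],np.abs(s["dq"]).max())
a=np.load("top0.npz")["img"].astype(int); print("tray diff",np.abs(img[90:185,245:345]-a[90:185,245:345]).mean(),"brush",np.abs(img[110:205,405:435]-a[110:205,405:435]).mean())
```

```text
13.5 [ 0.47505999 -0.07487212  0.22356406] [0.24206949 0.24757459 0.63444504] 0.04862742177938935
tray diff 12.717473684210526 brush 11.935204678362574
```

View pics/t4.png

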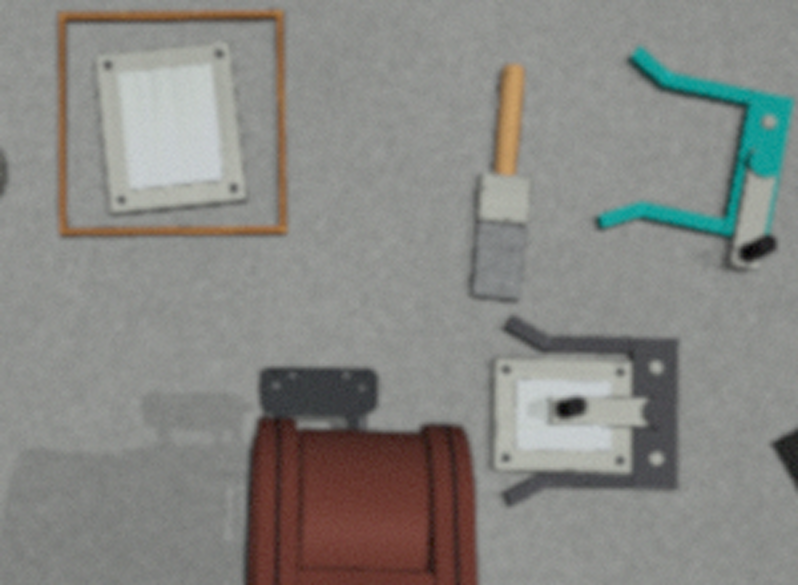

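The keeper lies straight over the cover (645,410 → 565,408). The cover is flush on the stop at (632,415), and the spare, brush and look-alike are where they were. Handing in.

```bash
python3 -c "
from plant import bot
print(bot.sign_off())"
```

```text
the job is handed in; nothing more can be done
None
```

I slid the small cover, the one in the middle, along the bench into the grey right-hand nest with two half-open fingertips. It stopped firmly against the back stop. I then straddled the keeper's pin and swung the arm over to its end stop, where it pushed back with about 22 N. The job was handed in at about 13.5 s of the 72 s allowed.

- **Last picture:** the cover is flush with the stop and square between the rails, and the keeper lies straight over it. The spare in its tray, the brush and the turquoise look-alike appear unmoved. The arm is clear and reads near-zero force.
- **Not checked at the end:** that picture does not show the jar, the parts bin or the large nest's keeper. The arm never worked near them.
- **Checks that did not help:**
  - Automatic cover outline after the push: it merged with the keeper and was unusable. I judged home from the stall position and the corner pixels instead.
  - Before/after difference of the tray and brush: about 12 grey levels in both, with no baseline to compare against, so I relied on the view.

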